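Load two welding nozzles, then peel off a sticky dust cover and present it over the rack

ROBOT

A 6-joint arm with a two-finger parallel gripper is mounted at the origin on the work surface. World frame = base frame: x ahead of the robot, y to its left, z up, the work surface at z = 0. Lengths are in m, angles in rad, forces in N, time in s.
With the tool pointing down it reaches from about 0.35 to 0.775 m from the base axis. Payload 5.5 kg.
Tool frame: the origin (TCP) lies on the centre line of the jaws, within the pads' length; the fingertips stand 11 mm ahead of it and the grasp point (between the pads) lies 8 mm behind it; z points along the fingers, y is the line along which they close (so a half turn about z gives the same grasp; the last joint's range is limited). The gripper opens to 85 mm and grips with 20 to 120 N. Pads are 22 mm wide; open, the fingers measure 114 mm over their backs; the gripper's body (76 mm by 85 mm) begins 54 mm behind the grasp point. The pads swing forward as they close: fully open they stand 13 mm farther back than shut.
Start: joints at [1.039, 0.313, 0.046, 1.304, 0, 1.431], TCP at [0.22, 0.531, 0.242] pointing down, gripper open.
Joint ranges: [-2.76, 2.76], [-0.86, 1.69], [-1.03, 1.26], [-2.2, 2.34], [-1.47, 1.5], [-3.14, 3.14]. Speed limits (rad/s): [2.57, 2.57, 3.14, 3.14, 3.14, 3.14].

INTERFACE

Orientations are given as a unit quaternion [w, x, y, z].
In Python, from workcell import get_state, eyes, env gives the robot as it stands.
- The arm moves only by the shell command python3 -m inch 'ROWS' [OPENING] [FORCE]. ROWS is JSON, one flat list of numbers, 4 for each row, row after row: the shift along the tool's x, y, z in cm, then the turn about the tool's z in rad. A call has exactly 5 rows; each row shifts and turns the commanded pose from where the row before left it, along the tool's axes as they then stand; what a row does not reach is not made up. A row lasts 1/12 s, in which the tool goes at most 41.7 mm and 7.16 degrees, less where a joint would pass 70% of its speed; a pose out of reach is approached as far as the arm can. A call is refused whole if a number of a shift passes 4.17 or a number of a turn 0.125, either way. A call with a gripper value outside its range is refused whole. OPENING is the opening, from -1 (shut) to 1 (fully open), set as the call begins (- or left out, the last holds). The fingers move at their own pace and stop on an object; FORCE is the grip in N (left out, the last holds). Time passes only in rows, so rows that do not move let the fingers close, or fill a call up. It gives the time, the measured TCP pose, the force, the opening and the grip force at its end, in the units of the state.
- get_state(): the state, without advancing time (a new reading comes with each control period).
- eyes.read_camera(name): name is "scene" or "side" or "wrist"; returns the picture (480x640x3 uint8, red, green, blue); there is no depth.
- eyes.camera_info(name): a dict with "fovy" (degrees; the focal length in pixels is half the picture's height over the tangent of half this angle, whatever the lens; pixels are square), "cx", "cy" (the principal point, pixels), "xyz" and "orientation" of the camera in the world. Camera axes: x right, y down, z forward; pixel columns grow to the right and rows downward; lengths in m; the calibration is good to about 2 mm. A picture is of the moment at which its call begins: read the wrist's pose just before it. camera_info takes no time and is no camera call; for the wrist camera it gives the pose at the moment of the call.
- env.hand_in(): hands the job in; it is judged then, once.
The state is a dict: "clock": time; "joint_pos": joint angles; "qvel": joint speeds; "tau": joint torques, N m; "tcp_pos": TCP position; "orientation": TCP orientation; "wrist_force": force on the tool from outside, world axes, zero at the start; "ft_torque": the same for the moment, N m; "finger_gap": finger opening in m; "grip_force": force on a finger pad.
Only numpy, scipy, OpenCV 4.12 (cv2) and the standard library are available. Lean on these libraries where they do the work, as an engineer would, in place of code of your own. Each camera call takes 0.05 s, during which the arm holds its last target. There are 200 camera calls.

TASK

Stand the wide nozzle fully down in the rack hole marked with one dot and let go, then the slim nozzle in the two-dot hole likewise. Then grip the top dust cover of the sticky nested stack by its upright tab and peel it: raise the tab corner well up while the opposite corner still sits on the stack, then lift it off, leaving the rest of the stack where it stands. Finish while still holding the cover, level, centred and square over the rack (long side along long side), its rim about 120 mm above the table; do not put it down or let go, and leave everything else alone.

Things in the scene. Friction and masses are not known exactly. Their poses are not given: they have to be found in the camera images.
- rack: wooden rack block, 160 (its x) x 120 (its y) x 28 mm high, fixed, turned up to 0.4 rad. Origin: centre of its underside, z up. Three places in a row along its x axis: x = -42 mm (one black dot beside it), 0 (two dots) and +42 mm (three dots; already carries a slim nozzle 34 mm tall above the rack, which stays). The dots are on the -y side of the row.
- hole1 (a point): centre of the mouth of the one-dot hole, on the rack's top face, 28 mm above the table: round, 23 mm wide, 20 mm deep, slightly chamfered. A fully seated nozzle has its foot on the hole's floor, 8 mm above the table.
- hole2 (a point): centre of the mouth of the two-dot hole, same size as hole1
- wide_nozzle: loose copper nozzle standing upright on the table, 48 mm tall, 0.09 kg: a foot 20 mm across and 22 mm long, above it a wide body 30 mm across and 26 mm long. Origin: centre of its underside, z up its axis. Seated, its top stands 28 mm above the rack.
- slim_nozzle: loose copper nozzle standing upright on the table, a plain cylinder 20 mm across and 54 mm tall, 0.07 kg, foot chamfered. Origin: centre of its underside, z up its axis. Seated, its top stands 34 mm above the rack. The two nozzles may have changed places.
- stack: rest of the stack, one loose 2.4 kg piece: steel foot plate 190 x 150 x 8 mm, on it two grey covers, 150 (its x) x 110 (its y) mm, up to a shoulder 52 mm above the table, then a plateau 138 x 98 mm, 18 mm high, that fits up into the top cover. Origin: centre of its underside, z up. Turned up to 0.6 rad. Four sprung rubber nubs in the plateau's long sides, near its corners, make the cover stick.
- cover: the top dust cover, grey plastic, hollow, open below, 0.12 to 0.19 kg, 150 (its x) x 110 (its y) mm at the rim, walls 3 mm. Skirt 22 mm high, then a step in to a plateau 138 x 98 mm with a flat top 40 mm above the rim. Origin: centre of the rim plane (underside), z up. At first its rim is 52 mm above the table, placed as the stack, 3 mm play inside. The tab is at its (-x, -y) corner.
- tab (a point): grip point of the upright tab, 20 mm above the cover's flat top, at (-46, -33.7, 60) mm in the cover's frame. The tab is a plate 12 mm thick, 28 mm long, 30 mm high (top 70 mm above the rim). Its length lies along the cover's diagonal through this corner, 0.633 rad counterclockwise (from above) from the cover's x axis; pinch it across its thickness.
- tab_corner (a point): rim corner under the tab, at (-75, -55, 0) mm in the cover's frame; to be raised some 20 mm above its seat while far_corner still rests. Each of the four nubs drags with 2 to 4 N until the rim beside it has risen about 10 mm.
- far_corner (a point): the opposite rim corner, at (75, 55, 0) mm in the cover's frame; the cover is tilted up about this corner, by 0.1 to 0.15 rad
- offcut: bystander: flat steel offcut lying between the nozzles, 30 by 60 by 12 mm. Origin: centre of its underside.
- magnet: bystander: red welding magnet, 18 mm high, about 75 mm, lying beyond the nozzles. Origin: underside, in the middle.
- brush: bystander: brush lying at the back right of the table. Origin: underside, in the middle.
- hammer: bystander: hammer lying at the right of the table. Origin: underside, in the middle.
- can: bystander: blue tin, 66 mm across, 70 mm tall, behind the rack. Origin: centre of its underside.
- spool: bystander: black wire spool, 100 mm across, 56 mm high, at the left. Origin: centre of its underside.
- jar: bystander: glass jar, 60 mm across, 80 mm tall, at the right. Origin: centre of its underside.
Things that resemble listed ones, but are neither listed nor needed, are in the scene too. Leave any pink look-alike of the stack alone. What is shaped like the slim_nozzle but green is not meant.

How it is judged:
On the way, in this order (a step that is already met when the one before it is completed fails the run):
1. the wide nozzle stands fully down in the one-dot hole, released (horizontal distance between wide_nozzle and hole1 below 0.005 m and z of wide_nozzle in the frame of rack below 0.012 m and angle between wide_nozzle's own z axis and vertical below 0.12 rad and contact force between the fingers and wide_nozzle below 0.1 N), for 0.2 s.
2. the slim nozzle stands fully down in the two-dot hole, released (horizontal distance between slim_nozzle and hole2 below 0.005 m and z of slim_nozzle in the frame of rack below 0.012 m and angle between slim_nozzle's own z axis and vertical below 0.12 rad and contact force between the fingers and slim_nozzle below 0.1 N), for 0.2 s.
3. the cover's tab corner is up more than 12 mm while the opposite corner still sits (within 5 mm) on the stack (z of tab_corner in the frame of stack above 0.064 m and z of far_corner in the frame of stack below 0.057 m and contact force between the fingers and cover above 0.5 N), for 0.1 s.
4. the whole rim of the cover is clear of the stack and the cover is in the fingers (height (world z) of each of far_corner, tab_corner above 0.078 m and contact force between cover and stack below 0.05 N and contact force between the fingers and cover above 0.5 N), for 0.1 s.
At the end, for the whole second after the job is handed in: Both nozzles fully down in their holes (5 mm from the axis, 4 mm from the floor, 0.12 rad). Cover held still by the fingers only, centre within 25 mm of the rack's, rim 90 to 170 mm above the table (corners over 75), level and square within 0.22 rad. Stack flat on the table (horizontal distance between wide_nozzle and hole1 below 0.005 m and z of each of wide_nozzle, slim_nozzle in the frame of rack below 0.012 m and angle between each of wide_nozzle, slim_nozzle's own z axis and vertical below 0.12 rad and horizontal distance between slim_nozzle and hole2 below 0.005 m and horizontal distance between cover and rack below 0.025 m and height (world z) of cover between 0.09 and 0.17 m and height (world z) of each of far_corner, tab_corner above 0.075 m and angle between cover's own z axis and vertical below 0.22 rad and angle between the x axis of cover and the x axis of rack, either way round below 0.22 rad and contact force between the fingers and cover above 0.5 N and contact force between cover and rack below 0.05 N and contact force between cover and stack below 0.05 N and contact force between cover and wide_nozzle below 0.05 N and contact force between cover and slim_nozzle below 0.05 N and linear speed of cover below 0.03 m/s and angle between stack's own z axis and vertical below 0.05 rad and height (world z) of stack below 0.004 m); the arm keeps its last pose, push and grip.
It fails at once if the rest of the stack is lifted, tipped or dragged more than 25 mm (distance of stack from where it was at the start of the episode above 0.025 m or angle between stack's own z axis and vertical above 0.15 rad).
It fails at once if a bystander is moved more than 25 mm (distance of any of offcut, magnet, brush, hammer, can, spool, jar from where it was at the start of the episode above 0.025 m).
It also fails if it takes over 72 s, if anything falls off the work surface, if the arm or the gripper's body presses on something with over 40 N, if the wrist force passes 120 N, or if a joint passes its speed limit or range.

## Working session

There is one attempt and no reset: what is moved stays moved. The work goes in short steps, Python scripts to look and compute and a shell command to move; the robot and the scene stay as the last step left them, time stands still between calls to the robot, and variables do not carry over. Pictures are saved under pics/ and viewed, at most 10 in all, crops included, and the job is handed in when it is done.

```bash
mkdir -p pics; ls
python3 - <<'E'
from workcell import get_state, eyes, env
import cv2,json
print(get_state())
for n in("scene","side","wrist"):
    print(n,eyes.camera_info(n))
    cv2.imwrite(f"pics/{n}0.png",eyes.read_camera(n)[:,:,::-1])
E
```

```text
pics
{'clock': 0.0, 'joint_pos': array([ 1.03940192e+00,  3.13990712e-01,  4.49839202e-02,  1.30358731e+00,
       -1.57910645e-05,  1.43122272e+00]), 'qvel': array([-0.00052477, -0.00021651,  0.00093098,  0.00086963,  0.00083386,
        0.00105102]), 'tau': array([-2.72977588e-03, -4.80629396e+01,  2.98530596e+01,  1.94814656e-02,
       -2.09617524e-04, -3.31734896e-05]), 'tcp_pos': array([0.21932774, 0.5310027 , 0.24141638]), 'orientation': array([-2.88481999e-04,  1.94659518e-01,  9.80870462e-01, -8.51374942e-04]), 'wrist_force': array([0.45547047, 0.95423823, 0.9717735 ]), 'ft_torque': array([-0.01838395, -0.03749363,  0.03107032]), 'grip_force': 0.0, 'finger_gap': 0.08573270046030643}
scene {'fovy': 50.70677032521127, 'cx': 312.68115578694005, 'cy': 245.39162507293196, 'xyz': array([ 1.11122714, -1.00463645,  0.87690918]), 'orientation': array([-0.45094528,  0.85009665,  0.24243511, -0.12332579])}
side {'fovy': 55.0160830537461, 'cx': 321.29843175586984, 'cy': 238.0978744858031, 'xyz': array([ 0.0953088 , -0.78528156,  0.62086637]), 'orientation': array([-0.47084451,  0.84508131, -0.21486686,  0.13407186])}
wrist {'fovy': 67.35154806921106, 'cx': 317.87236728986045, 'cy': 233.22553074808874, 'xyz': array([0.1415262 , 0.56311777, 0.37298542]), 'orientation': array([0.1376404 , 0.81963299, 0.54853564, 0.0914633 ])}
```

View pics/scene0.png

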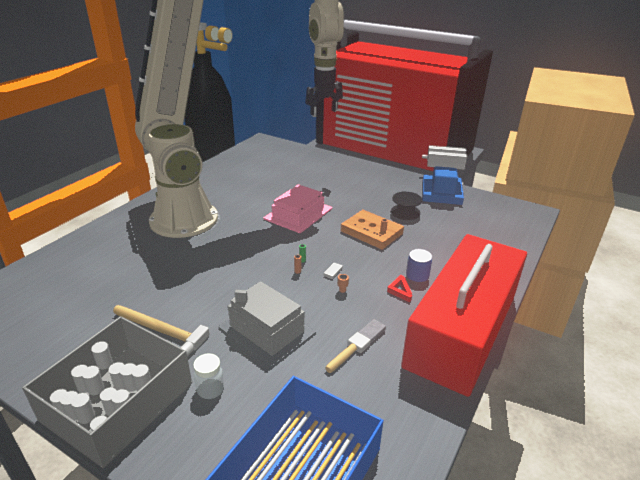

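View pics/side0.png

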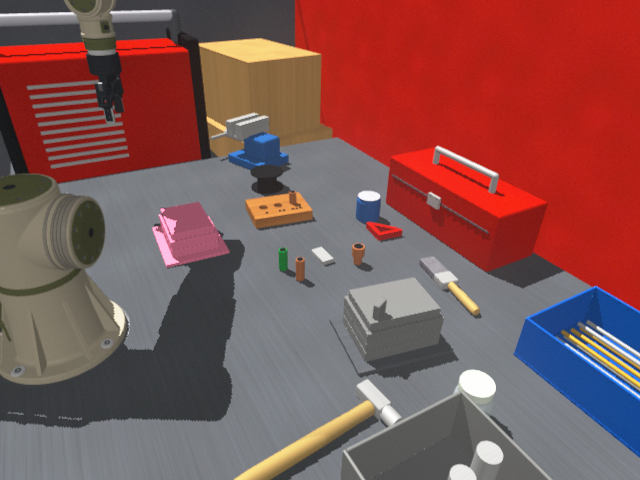

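View pics/wrist0.png

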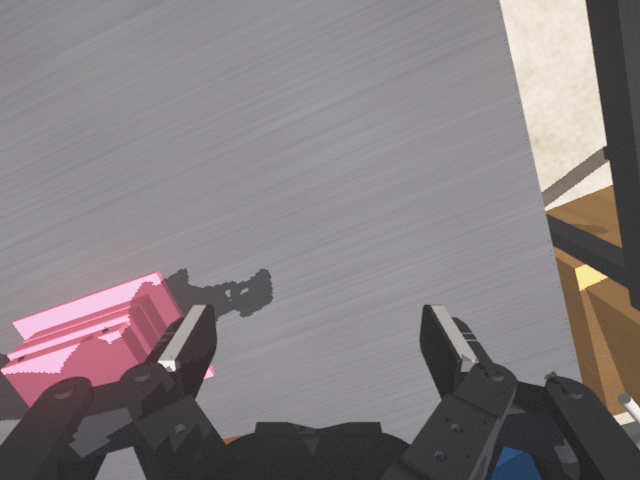

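The scene view shows the rack at about (372,229), the wide nozzle at (343,283), the slim one at (297,265) with the green decoy at (303,253), and the stack at (266,318) with its tab at (241,296). In the side view the rack is at (279,209), wide at (358,253), slim at (300,269) and tab at (380,310). The wrist view shows only the pink decoy.

```bash
cat > h.py <<'E'
import numpy as np,cv2
from scipy.spatial.transform import Rotation as Ro
from workcell import get_state, eyes, env
def rot(q): return Ro.from_quat([q[1],q[2],q[3],q[0]]).as_matrix()
def cam(n):
    i=eyes.camera_info(n); f=240/np.tan(np.radians(i["fovy"])/2)
    return f,i["cx"],i["cy"],np.array(i["xyz"]),rot(i["orientation"])
def ray(c,uv):
    f,cx,cy,p,R=c; uv=np.atleast_2d(uv).astype(float)
    return p,np.c_[(uv[:,0]-cx)/f,(uv[:,1]-cy)/f,np.ones(len(uv))]@R.T
def plane(c,uv,z):
    p,d=ray(c,uv); return p+d*((z-p[2])/d[:,2])[:,None]
def proj(c,P):
    f,cx,cy,p,R=c; q=(np.atleast_2d(P)-p)@R; return np.c_[cx+f*q[:,0]/q[:,2],cy+f*q[:,1]/q[:,2]]
def tri(c1,u1,c2,u2):
    A=np.zeros((3,3));b=np.zeros(3)
    for c,u in((c1,u1),(c2,u2)):
        p,d=ray(c,u); d=d[0]/np.linalg.norm(d[0]); M=np.eye(3)-np.outer(d,d); A+=M;b+=M@p
    return np.linalg.solve(A,b)
def shot(n,name=None):
    c=cam(n); im=eyes.read_camera(n)[:,:,::-1].copy()
    if name: cv2.imwrite(f"pics/{name}.png",im)
    return c,im
def mask(im,lo,hi): return cv2.inRange(cv2.cvtColor(im,cv2.COLOR_BGR2HSV),np.array(lo),np.array(hi))
def blobs(m,amin=40):
    n,l,s,ce=cv2.connectedComponentsWithStats(m)
    return [(s[i].tolist(),ce[i].round(1).tolist(),(l==i).astype(np.uint8)*255) for i in range(1,n) if s[i][4]>=amin]
def toolstep(target,yaw=None):
    """shift in tool axes (cm) and turn to bring TCP to target; yaw = wanted world angle of tool y line"""
    s=get_state();R=rot(s["orientation"]);d=R.T@(np.array(target)-s["tcp_pos"])*100
    ty=np.arctan2(R[1,1],R[0,1]);t=None
    if yaw is not None: t=-((yaw-ty+np.pi/2)%np.pi-np.pi/2)
    print("tcp",s["tcp_pos"].round(4),"yaw_y",ty.round(3),"q6",s["joint_pos"][5].round(3),"step cm",d.round(2),"turn",t if t is None else round(t,3),"t",s["clock"])
E
python3 - <<'E'
from h import *
for n in("scene","side"):
    c=cam(n);im=cv2.imread(f"pics/{n}0.png")
    m=mask(im,(3,80,60),(18,255,255))
    for s,ce,_ in blobs(m,60): 
        if 150<s[1]<300: print(n,s,ce,"z0.02",plane(c,ce,0.025)[0].round(3))
a=cv2.imread("pics/scene0.png");b=cv2.imread("pics/side0.png")
A=cv2.resize(a[200:350,210:410],(800,600),interpolation=cv2.INTER_CUBIC)
z=np.zeros((600,800,3),np.uint8)
z[:300,:400]=cv2.resize(a[200:260,330:410],(400,300),interpolation=2);z[:300,400:]=cv2.resize(b[180:240,235:315],(400,300),interpolation=2)
z[300:,:400]=cv2.resize(a[270:360,210:330],(400,300),interpolation=2);z[300:,400:]=cv2.resize(b[270:375,320:460],(400,300),interpolation=2)
cv2.imwrite("pics/z.png",z)
E
```

```text
scene [341, 209, 63, 41, 1478] [372.0, 228.7] z0.02 [0.572 0.245 0.025]
scene [294, 255, 7, 19, 99] [297.4, 264.2] z0.02 [ 0.476 -0.039  0.025]
scene [338, 274, 11, 19, 134] [342.6, 282.6] z0.02 [ 0.625 -0.044  0.025]
side [245, 191, 68, 38, 1800] [278.1, 209.4] z0.02 [0.554 0.246 0.025]
side [352, 243, 13, 22, 199] [357.7, 253.6] z0.02 [ 0.628 -0.041  0.025]
side [296, 257, 9, 25, 183] [299.7, 269.0] z0.02 [ 0.478 -0.034  0.025]
```

View pics/z.png

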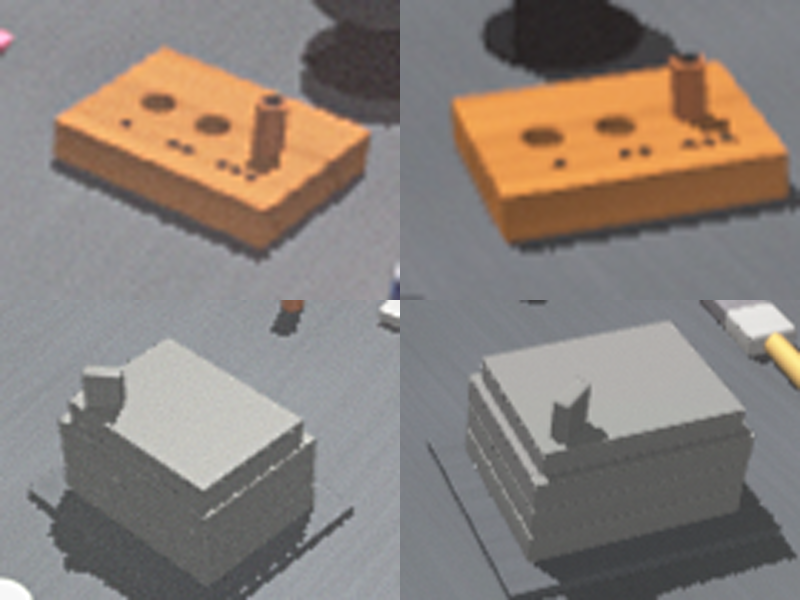

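The crops show the holes at scene (361.6,220.4) and (372.6,225), side (263.6,207.2) and (278,205), with clear dots and cover top corners. I'll compute positions from these.

Run:
```python
from h import *
a=cam("scene");b=cam("side")
s1=lambda p:np.array(p)/5+[330,200]-.4
s2=lambda p:(np.array(p)-[400,0])/5+[235,180]-.4
h=[(s1((158,102)),s2((543,136))),(s1((213,125)),s2((615,125)))]
for u,v in h: print("hole",plane(a,u,.028)[0].round(4),plane(b,v,.028)[0].round(4))
for nm,f,c,P in(("scene",s1,a,[(165,47),(368,130),(265,235),(55,125)]),("side",s2,b,[(453,98),(722,62),(790,152),(502,197)])):
    Q=plane(c,f(P),.028); print("rack",nm,Q[:,:2].round(4).tolist(),Q.mean(0).round(4))
k1=lambda p:(np.array(p)-[0,300])*.3+[210,270]-.4
k2=lambda p:(np.array(p)-[400,300])*.35+[320,270]-.4
for nm,f,c,P in(("scene",k1,a,[(168,340),(303,418),(208,490)]),("side",k2,b,[(484,360),(672,321),(747,411),(548,455)])):
    Q=plane(c,f(P),.092); print("cover",nm,Q[:,:2].round(4).tolist(),"mid",((Q[0]+Q[2])/2).round(4)if nm=="side" else "")
print("tabtop",tri(a,k1((105,370)),b,k2((573,392))))
def ft(n,zt):
  pass
# nozzles: top-centre/axis by triangulating blob centroid (mid-height)
print("slim",tri(a,(297.4,264.2),b,(299.7,269.0)),"wide",tri(a,(342.6,282.6),b,(357.7,253.6)))
toolstep([0.60,0.0,0.30],0)
```

```text
hole [0.5213 0.2687 0.028 ] [0.5219 0.273  0.028 ]
hole [0.5636 0.2624 0.028 ] [0.5629 0.2673 0.028 ]
rack scene [[0.4931, 0.3342], [0.6493, 0.3097], [0.6443, 0.1672], [0.4788, 0.2086]] [0.5664 0.2549 0.028 ]
rack side [[0.4948, 0.3388], [0.6528, 0.3126], [0.6349, 0.1951], [0.4754, 0.2188]] [0.5645 0.2663 0.028 ]
cover scene [[0.4869, -0.2253], [0.6199, -0.2459], [0.6055, -0.341]] mid 
cover side [[0.4851, -0.2226], [0.6225, -0.2455], [0.6034, -0.3421], [0.4701, -0.3175]] mid [ 0.5443 -0.2823  0.092 ]
tabtop [ 0.49353691 -0.30560845  0.12203934]
slim [ 0.47650245 -0.0386821   0.02694112] wide [ 0.62569053 -0.04529965  0.02753823]
tcp [0.2194 0.5311 0.2416] yaw_y 1.179 q6 1.431 step cm [-55.46 -34.56  -5.8 ] turn 1.179 t 0.15
```

```bash
python3 -m inch '[0,0,0,-0.12, 0,0,0,-0.117, -3.38,-2.1,0.4,0, -3.38,-2.1,0.4,0, -3.38,-2.1,0.4,0]' 0.3 60
python3 -m inch '[-3.38,-2.1,0.4,0, -3.38,-2.1,0.4,0, -3.38,-2.1,0.4,0, -3.38,-2.1,0.4,0, -3.38,-2.1,0.4,0]'
python3 -m inch '[-3.38,-2.1,0.4,0, -3.38,-2.1,0.4,0, 0,0,0,0, 0,0,0,0, 0,0,0,0]'
python3 - <<'E'
from h import *
toolstep([0.5216,0.271,0.20],1.416)
c,im=shot("wrist","wr1")
print(proj(c,[[.5216,.271,.028],[.5636,.265,.028]]).round(0))
E
```

```text
clock: 0.57
tcp_pos: [0.3102, 0.453, 0.2298]
orientation: [-0.0, 0.076, 0.997, -0.0]
wrist_force: [0.5, 0.7, -0.2]
finger_gap: 0.0557
grip_force: 0.0
clock: 0.98
tcp_pos: [0.4619, 0.3222, 0.21]
orientation: [-0.0, 0.077, 0.997, -0.0]
wrist_force: [-0.1, 0.7, -0.2]
finger_gap: 0.0553
grip_force: 0.0
clock: 1.4
tcp_pos: [0.5208, 0.2716, 0.2018]
orientation: [-0.001, 0.078, 0.997, -0.0]
wrist_force: [-0.8, -0.3, -0.1]
finger_gap: 0.0555
grip_force: 0.0
tcp [0.5208 0.2716 0.2018] yaw_y 1.415 q6 0.5 step cm [-0.09 -0.05  0.18] turn -0.001 t 1.4
[[318. 212.]
 [318. 256.]]
```

View pics/wr1.png

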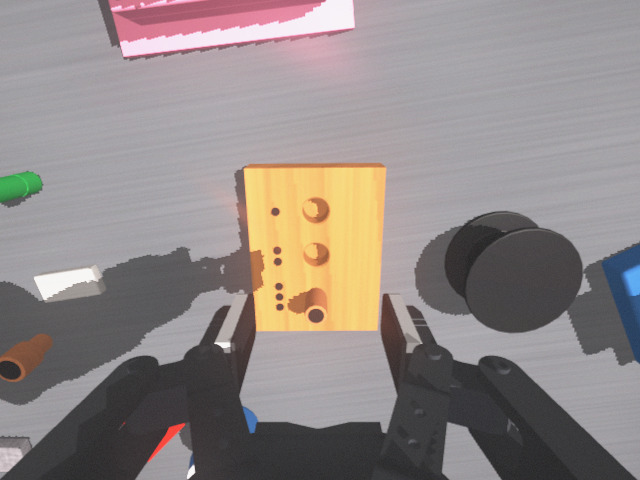

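The wrist view shows the rack with hole1 at about (316,210) and hole2 at (316.5,254), with three-dot nozzle at the bottom. Next I refine those and head for the wide nozzle.

Run:
```python
from h import *
c=cam("wrist");im=cv2.imread("pics/wr1.png")
g=cv2.GaussianBlur(cv2.resize(cv2.cvtColor(im[185:285,260:375],cv2.COLOR_BGR2GRAY),None,fx=6,fy=6,interpolation=2),(0,0),4)
C=cv2.HoughCircles(g,cv2.HOUGH_GRADIENT,1,150,param1=60,param2=12,minRadius=60,maxRadius=95)
for x,y,r in C[0]:
    u=np.array([x,y])/6+[260,185]-.42; print(u.round(1),(r/6).round(1),plane(c,u,.028)[0].round(4))
dots=[b for b in blobs((g*0+255*((cv2.resize(im[185:320,260:300].max(2),g.shape[::-1])*0)[:1]>1)).astype(np.uint8))] if 0 else 0
m=mask(im,(8,110,120),(25,255,255)); B=max(blobs(m),key=lambda b:b[0][4]); r=cv2.minAreaRect(max(cv2.findContours(B[2],0,2)[0],key=cv2.contourArea)); P=cv2.boxPoints(r);Q=plane(c,P,.028);print(P.round(0).tolist(),Q.round(4).tolist(),Q.mean(0))
v=Q[1]-Q[0];w=Q[2]-Q[1];print(np.arctan2(v[1],v[0]),np.arctan2(w[1],w[0]),np.linalg.norm(v),np.linalg.norm(w))
toolstep([0.6257,-0.045,0.18])
```

```text
Traceback (most recent call last):
TypeError: 'NoneType' object is not subscriptable
```

Run:
```python
from h import *
c=cam("wrist");im=cv2.imread("pics/wr1.png")
v=cv2.GaussianBlur(cv2.resize(im[185:285,295:340,1],None,fx=6,fy=6,interpolation=2),(0,0),3)
t,m=cv2.threshold(v,0,255,cv2.THRESH_BINARY_INV+cv2.THRESH_OTSU)
for K in cv2.findContours(m,0,2)[0]:
    if cv2.contourArea(K)>1500:
        (x,y),r=cv2.minEnclosingCircle(K);u=np.array([x,y])/6+[295,185]-.42;print(t,u.round(1),round(r/6,1),plane(c,u,.028)[0].round(4))
m=mask(im,(8,110,120),(25,255,255)); B=max(blobs(m),key=lambda b:b[0][4]); r=cv2.minAreaRect(max(cv2.findContours(B[2],0,2)[0],key=cv2.contourArea)); P=cv2.boxPoints(r);Q=plane(c,P,.028);print(P.round(0).tolist(),Q.round(4).tolist(),Q.mean(0))
v=Q[1]-Q[0];w=Q[2]-Q[1];print(np.arctan2(v[1],v[0]),np.arctan2(w[1],w[0]),np.linalg.norm(v),np.linalg.norm(w))
toolstep([0.6257,-0.045,0.18])
```

```text
163.0 [316.3 254.9] 13.3 [0.5617 0.2642 0.028 ]
163.0 [316.  210.1] 13.7 [0.5197 0.2706 0.028 ]
[[244.0, 163.0], [385.0, 163.0], [385.0, 330.0], [244.0, 330.0]] [[0.4699, 0.2171, 0.028], [0.4881, 0.3343, 0.028], [0.6513, 0.319, 0.028], [0.6299, 0.1812, 0.028]] [0.55982241 0.26288269 0.028     ]
1.416818404683926 -0.09337342623534307 0.11858247365115396 0.1639709233081761
tcp [0.5204 0.2722 0.2021] yaw_y 1.416 q6 0.499 step cm [-15.28 -29.73   2.2 ] turn None t 1.45
```

```bash
python3 -m inch '[-1.9,-3.7,0.27,0, -1.9,-3.7,0.27,0, -1.9,-3.7,0.27,0, -1.9,-3.7,0.27,0, -1.9,-3.7,0.27,0]' 0.2
python3 -m inch '[-1.9,-3.7,0.27,0, -1.9,-3.7,0.27,0, -1.9,-3.7,0.27,0, 0,0,0,0, 0,0,0,0]'|head -2
python3 - <<'E'
from h import *
toolstep([0.6257,-0.045,0.18])
c,im=shot("wrist","wr2")
m=mask(im,(3,110,50),(18,255,255))
for s,ce,b in blobs(m,150): print(s,ce)
print(proj(c,[[.6257,-.045,.048],[.6257,-.045,0]]).round(0))
E
```

```text
clock: 1.87
tcp_pos: [0.5861, 0.0748, 0.1893]
orientation: [0.0, 0.076, 0.997, 0.0]
wrist_force: [0.3, -0.7, -0.3]
finger_gap: 0.0515
grip_force: 0.0
clock: 2.28
tcp_pos: [0.6257, -0.0446, 0.1804]
tcp [ 0.6257 -0.0446  0.1804] yaw_y 1.414 q6 -0.043 step cm [-0.01 -0.04  0.04] turn None t 2.2833
[273, 0, 33, 30, 362] [292.8, 12.6]
[589, 0, 51, 182, 4392] [619.3, 99.5]
[297, 200, 38, 42, 642] [314.9, 217.9]
[63, 350, 93, 19, 1060] [98.3, 359.1]
[[317. 225.]
 [317. 209.]]
```

View pics/wr2.png

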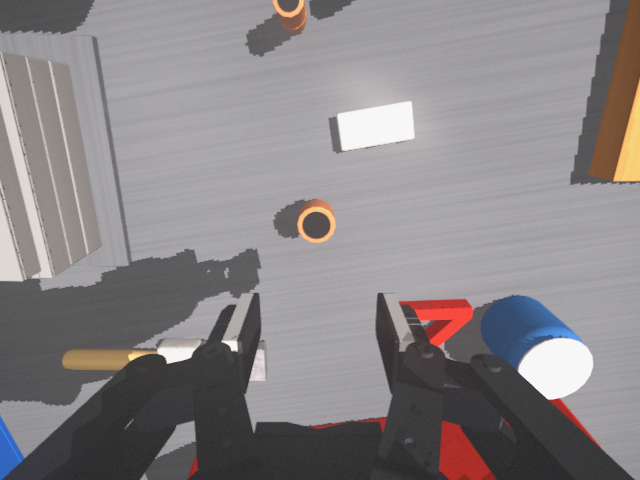

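The wide nozzle's top ring is at (316.5,223.6), about 1 mm from prediction, and the magnet and offcut are clear of the fingers. I'll descend and grip.

```bash
python3 -m inch '[0.1,-0.1,3.3,0, 0,0,3.3,0, 0,0,3.3,0, 0,0,3.3,0, 0,0,1.54,0]' |head -2
python3 -m inch '[0,0,0,0,0,0,0,0,0,0,0,0,0,0,0,0,0,0,0,0]' -1 40
python3 -m inch '[0,0,0,0,0,0,0,0,0,0,-4,0,0,0,-4,0,0,0,0,0]'
python3 - <<'E'
from h import *
toolstep([0.5197,.2706,0.113],1.42)
E
```

```text
clock: 2.75
tcp_pos: [0.6213, -0.041, 0.0296]
clock: 3.17
tcp_pos: [0.6259, -0.0445, 0.0353]
orientation: [0.002, 0.077, 0.997, -0.0]
wrist_force: [0.3, -0.6, -1.2]
finger_gap: 0.0297
grip_force: 39.4
clock: 3.58
tcp_pos: [0.6291, -0.0458, 0.1217]
orientation: [0.006, 0.077, 0.997, -0.001]
wrist_force: [2.3, -0.2, -0.3]
finger_gap: 0.0294
grip_force: 39.9
tcp [ 0.6291 -0.0458  0.1217] yaw_y 1.416 q6 -0.045 step cm [15.71 29.57  0.66] turn -0.004 t 3.5833
```

```bash
python3 -m inch '[1.74,3.28,0,0, 1.74,3.28,0,0, 1.74,3.28,0,0, 1.74,3.28,0,0, 1.74,3.28,0,0]'|head -2
python3 -m inch '[1.74,3.28,0,0, 1.74,3.28,0,0, 1.74,3.28,0,0, 1.74,3.28,0,0, 0,0,0,0]'|head -2
python3 -m inch '[0,0,0,0,0,0,0,0,0,0,0,0,0,0,0,0,0,0,0,0]'
python3 - <<'E'
from h import *
toolstep([0.5197,.2706,0.065],1.42)
c,im=shot("wrist","wr3")
toolstep([0.5197,.2706,0.065],1.42)
print(proj(c,[[.5197,.2706,.028],[.5617,.2642,.028]]).round(1),get_state()["orientation"])
E
```

```text
clock: 4.0
tcp_pos: [0.5635, 0.1318, 0.1138]
clock: 4.42
tcp_pos: [0.5129, 0.2766, 0.1138]
clock: 4.83
tcp_pos: [0.516, 0.2698, 0.1133]
orientation: [0.0, 0.078, 0.997, 0.0]
wrist_force: [0.2, -0.3, -0.4]
finger_gap: 0.0292
grip_force: 40.0
tcp [0.516  0.2698 0.1133] yaw_y 1.414 q6 0.501 step cm [-0.36  0.14  4.83] turn -0.006 t 4.8333
tcp [0.5159 0.2699 0.1133] yaw_y 1.414 q6 0.501 step cm [-0.36  0.13  4.83] turn -0.006 t 4.8833
[[320.2 252.1]
 [320.4 309.5]] [4.32504065e-05 7.83549790e-02 9.96925521e-01 2.45405055e-05]
```

View pics/wr3.png

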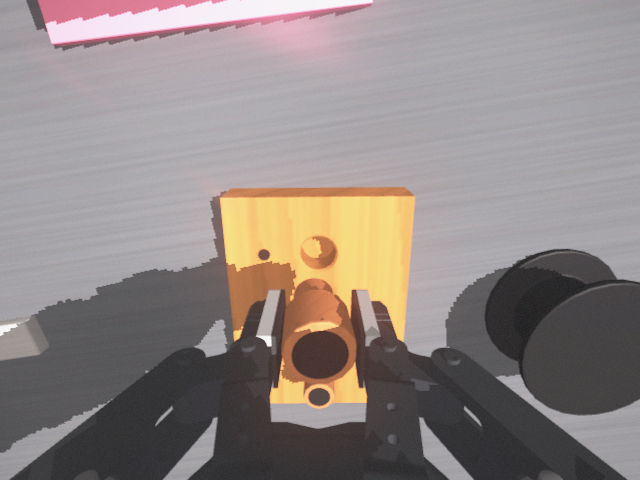

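Run:
```python
from h import *
c=cam("wrist");im=cv2.imread("pics/wr3.png")
s=get_state();p=s["tcp_pos"]
for z in(.13,.127,.124): print(z,plane(c,(320,354),z)[0].round(4))
print("hole",plane(c,(319,252),.028)[0].round(4),"tcp",p.round(4))
for z in(.127,.101,.079): print(proj(c,[[p[0],p[1],z]]).round(1))
z=im[230:410,240:400];cv2.imwrite("pics/z3.png",cv2.resize(z,(640,720)[:1]+(600,),interpolation=2))
```

```text
0.13 [0.52   0.2699 0.13  ]
0.127 [0.5223 0.2696 0.127 ]
0.124 [0.5246 0.2692 0.124 ]
hole [0.5194 0.27   0.028 ] tcp [0.5159 0.2699 0.1133]
[[318.3 340.2]]
[[318.2 305.4]]
[[318.1 283.2]]
```

View pics/z3.png

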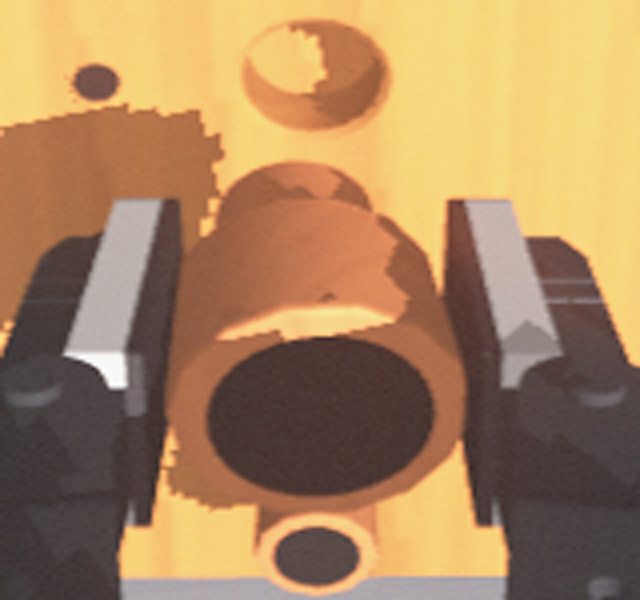

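In the crop, hole1 is centred at about (319,252). The held nozzle's top ring is at (319,355) and its foot edge at (313.6,279), so the foot leans slightly in the jaws. I'll lower to just above the hole and compare.

```bash
python3 -m inch '[0,0.1,2,0, 0,0.1,2,0, 0,0,0.6,0, 0,0,0,0,0,0,0,0]'|head -2
python3 -m inch '[0,0,0,0,0,0,0,0,0,0,0,0,0,0,0,0,0,0,0,0]'
python3 - <<'E'
from h import *
c,im=shot("wrist","wr4")
toolstep([0.5194,.2700,0.065],1.42)
p=get_state()["tcp_pos"]
print("hole proj",proj(c,[[.5194,.27,.028]]).round(1),"tcp axis",proj(c,[[p[0],p[1],z] for z in(.03,.035,.08)]).round(1).tolist())
z=im[230:410,240:400];cv2.imwrite("pics/z4.png",cv2.resize(z,(640,600),interpolation=2))
E
```

```text
clock: 5.3
tcp_pos: [0.5156, 0.2726, 0.0674]
clock: 5.72
tcp_pos: [0.5159, 0.2732, 0.0678]
orientation: [0.0, 0.077, 0.997, 0.0]
wrist_force: [-0.3, 0.5, -0.8]
finger_gap: 0.0295
grip_force: 40.0
tcp [0.5158 0.2732 0.0677] yaw_y 1.416 q6 0.504 step cm [-0.4  -0.26  0.27] turn -0.004 t 5.7667
hole proj [[313.2 285.1]] tcp axis [[318.0, 279.9], [318.0, 284.3], [318.2, 337.6]]
```

View pics/z4.png

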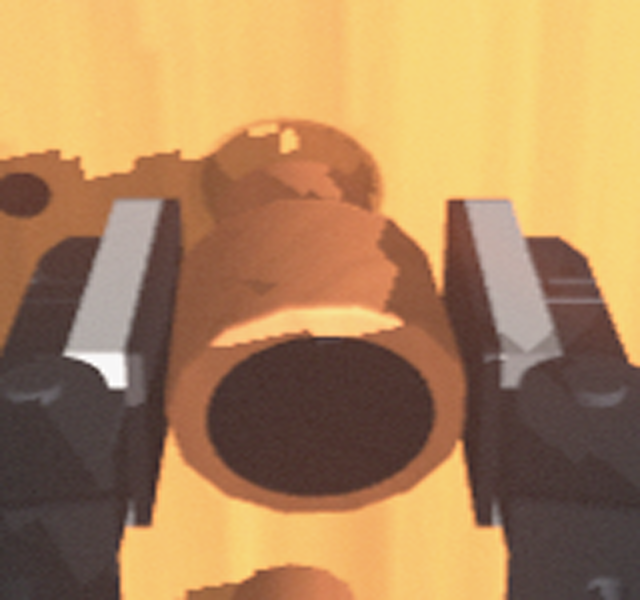

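Run:
```python
from h import *
c=cam("wrist");p=get_state()["tcp_pos"]
for uv,d in(((319,354.5),.144),((319,354.5),.141),((313.7,290),.186),((313.7,290),.180)):
    o,r=ray(c,uv); print(uv,d,(o+r[0]*d).round(4))
print("foot near edge",[plane(c,(313.7,278.6),z)[0].round(4).tolist() for z in(.034,.036,.038)],"hole near",plane(c,(313,265.4),.028)[0],p)
```

```text
(319, 354.5) 0.144 [0.5243 0.2721 0.0789]
(319, 354.5) 0.141 [0.5224 0.2724 0.0814]
(313.7, 290) 0.186 [0.5196 0.2703 0.0329]
(313.7, 290) 0.18 [0.5168 0.2708 0.0383]
foot near edge [[0.5126, 0.2714, 0.034], [0.5116, 0.2716, 0.036], [0.5107, 0.2717, 0.038]] hole near [0.5079829  0.27168886 0.028     ] [0.5158051  0.27315633 0.0677173 ]
```

```bash
python3 -m inch '[0.2,0,0,0, 0,0,0.3,0, 0,0,0.4,0, 0,0,0.4,0, 0,0,0,0]'
python3 -m inch '[0,0,0.4,0, 0,0,0.4,0, 0,0,0.3,0, 0,0,0,0, 0,0,0,0]'
```

```text
clock: 6.18
tcp_pos: [0.5147, 0.2731, 0.0564]
orientation: [0.001, 0.078, 0.997, -0.0]
wrist_force: [2.0, -2.6, -1.0]
finger_gap: 0.0292
grip_force: 40.4
clock: 6.6
tcp_pos: [0.5146, 0.2726, 0.0447]
orientation: [0.001, 0.078, 0.997, -0.001]
wrist_force: [5.2, -3.3, -1.0]
finger_gap: 0.0287
grip_force: 40.5
```

```bash
python3 -m inch '[-0.1,-0.05,0.2,0, 0,0,0.2,0, 0,0,0.1,0, 0,0,0,0, 0,0,0,0]'
```

```text
clock: 7.02
tcp_pos: [0.5149, 0.2723, 0.0403]
orientation: [0.0, 0.077, 0.997, -0.0]
wrist_force: [3.5, -4.2, 1.8]
finger_gap: 0.0293
grip_force: 40.7
```

```bash
python3 -m inch '[0,0,0,0,0,0,0,0,0,0,0,0,0,0,0,0,0,0,0,0]' 0
python3 -m inch '[0,0,-2.5,0,0,0,-3.5,0,0,0,-4,0,0,0,-4,0,0,0,0,0]'|head -2
python3 -m inch '[0,0,0,0,0,0,0,0,0,0,0,0,0,0,0,0,0,0,0,0]' 0.2 |head -2
python3 - <<'E'
from h import *
c,im=shot("wrist","wr5")
toolstep([0.4765,-.0387,0.2],1.42)
print(proj(c,[[.5194,.27,.056],[.5194,.27,.028],[.5617,.2642,.028]]).round(1).tolist())
z=im[130:310,220:420];cv2.imwrite("pics/z5.png",cv2.resize(z,(660,600),interpolation=2))
E
```

```text
clock: 7.43
tcp_pos: [0.514, 0.2729, 0.04]
orientation: [-0.0, 0.077, 0.997, 0.0]
wrist_force: [-0.7, 0.1, 0.5]
finger_gap: 0.0424
grip_force: 0.0
clock: 7.85
tcp_pos: [0.5184, 0.2745, 0.189]
clock: 8.27
tcp_pos: [0.5137, 0.2724, 0.1787]
tcp [0.5139 0.2724 0.1789] yaw_y 1.416 q6 0.504 step cm [ -1.1  -31.32  -2.07] turn -0.004 t 8.3167
[[316.3, 236.9], [316.4, 225.5], [317.4, 272.8]]
```

View pics/z5.png

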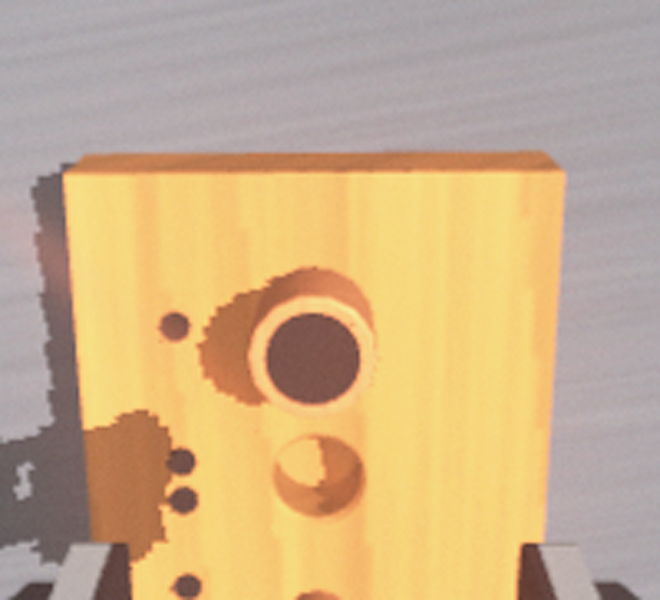

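The wide nozzle stands upright and seated, its ring at (314.8,235.9) against the predicted (316.3,236.9). Hole2 is at about (316.4,272.5). That was my tenth picture, so from here on I work only from numbers.

```bash
python3 - <<'E'
from h import *
r={}
for n in("scene","side"):
    im=cv2.imread(f"pics/{n}0.png");m=mask(im,(45,100,30),(80,255,255))
    r[n]=[ce for s,ce,_ in blobs(m,30) if 240<ce[0]<330 and 200<ce[1]<300];print(n,r[n])
print(tri(cam("scene"),r["scene"][0],cam("side"),r["side"][0]))
E
python3 -m inch '[-0.1,-3.9,-0.25,0, -0.1,-3.9,-0.25,0, -0.1,-3.9,-0.25,0, -0.1,-3.9,-0.25,0, -0.1,-3.9,-0.25,0]' -0.2 |head -2
python3 -m inch '[-0.1,-3.9,-0.25,0, -0.1,-3.9,-0.25,0, -0.1,-3.9,-0.25,0, 0,0,0,0, 0,0,0,0]' |head -2
python3 -m inch '[0,0,0,0,0,0,0,0,0,0,0,0,0,0,0,0,0,0,0,0]'
python3 - <<'E'
from h import *
c,im=shot("wrist","wr6")
toolstep([0.4765,-.0387,0.2],1.42)
print("pred",proj(c,[[.4765,-.0387,.054],[.4765,-.0387,0]]).round(1).tolist())
for lo,hi in(((3,110,50),(18,255,255)),((45,100,30),(80,255,255))):
  for s,ce,b in blobs(mask(im,lo,hi),100): print(s,ce)
E
```

```text
scene [[302.5, 252.7]]
side [[282.6, 259.5]]
[0.45924688 0.01454436 0.02715587]
clock: 8.73
tcp_pos: [0.4886, 0.0778, 0.1923]
clock: 9.15
tcp_pos: [0.4741, -0.0388, 0.2]
clock: 9.57
tcp_pos: [0.4744, -0.0357, 0.2002]
orientation: [-0.0, 0.076, 0.997, 0.0]
wrist_force: [0.9, 0.2, 0.1]
finger_gap: 0.0342
grip_force: 0.0
tcp [ 0.4744 -0.0359  0.2002] yaw_y 1.418 q6 -0.092 step cm [-0.25 -0.25  0.02] turn -0.002 t 9.6167
pred [[314.7, 222.6], [315.1, 205.7]]
[554, 163, 86, 168, 6580] [600.6, 250.2]
[301, 197, 24, 37, 487] [313.3, 212.4]
[357, 170, 31, 35, 506] [370.2, 184.8]
```

Run:
```python
from h import *
c=cam("wrist");im=cv2.imread("pics/wr6.png")
m=mask(im,(3,110,50),(18,255,255))[190:240,290:335]
b=max(blobs(m,100),key=lambda b:b[0][4])[2]
K=cv2.findContours(b,cv2.RETR_CCOMP,2)
print([ (cv2.boundingRect(k),cv2.minEnclosingCircle(k)) for k in K[0]])
g=im[190:240,290:335]; d=cv2.inRange(g.max(2),0,70); print([(s,ce) for s,ce,_ in blobs(d,20)])
for u in((312.5,221.7),): P=plane(c,u,.054)[0];print(P)
toolstep([P[0],P[1],.039],1.42)
```

```text
[((11, 7, 24, 37), ((24.0, 24.88888931274414), 18.138797760009766)), ((31, 25, 3, 3), ((32.0, 26.0), 1.000100016593933)), ((14, 24, 19, 18), ((22.94444465637207, 32.5), 9.069449424743652)), ((28, 23, 5, 4), ((30.0, 24.5), 2.061652660369873)), ((27, 22, 3, 3), ((28.0, 23.0), 1.000100016593933)), ((21, 21, 8, 3), ((24.5, 22.0), 3.5000998973846436))]
[]
[ 0.4754709  -0.04049943  0.054     ]
tcp [ 0.4744 -0.0359  0.2002] yaw_y 1.418 q6 -0.092 step cm [-0.17 -0.44 16.12] turn -0.002 t 9.6167
```

```bash
python3 -m inch '[-0.2,-0.4,2,0, 0,0,3.2,0, 0,0,3.2,0, 0,0,2.6,0, 0,0,0,0]' |head -2
python3 -m inch '[0,0,0,0,0,0,0,0,0,0,0,0,0,0,0,0,0,0,0,0]'
python3 - <<'E'
from h import *
toolstep([0.476,-.0402,.039],1.42)
c,im=shot("wrist","wr7")
b=max(blobs(mask(im,(3,110,50),(18,255,255))[:,240:400],100),key=lambda b:b[0][4]);print(b[:2])
K=[k for k in cv2.findContours(b[2],cv2.RETR_CCOMP,2)[0]];print([(cv2.boundingRect(k),cv2.minEnclosingCircle(k)) for k in K if cv2.contourArea(k)>60])
print(proj(c,[[.476,-.0402,.054]])-[240,0])
E
```

```text
clock: 10.03
tcp_pos: [0.4719, -0.0397, 0.0857]
clock: 10.45
tcp_pos: [0.4769, -0.0413, 0.0917]
orientation: [0.001, 0.077, 0.997, -0.0]
wrist_force: [-1.1, -0.3, -0.8]
finger_gap: 0.0345
grip_force: 0.0
tcp [ 0.4769 -0.0413  0.0917] yaw_y 1.416 q6 -0.1 step cm [0.12 0.1  5.27] turn -0.004 t 10.45
([62, 230, 37, 64, 1310], [79.8, 256.1])
[((62, 230, 37, 64), ((80.5, 261.5), 31.819904327392578)), ((66, 266, 29, 27), ((80.0, 279.0), 14.31792163848877)), ((76, 261, 21, 11), ((86.0, 266.0), 10.770429611206055))]
[[ 80.00550528 278.22674082]]
```

```bash
python3 -m inch '[0.12,0.1,1.5,0, 0,0,2,0, 0,0,1.4,0, 0,0,0.4,0, 0,0,0,0]' |head -2
python3 -m inch '[0,0,0,0,0,0,0,0,0,0,0,0,0,0,0,0,0,0,0,0]'
python3 -c "
from h import *
toolstep([0.476,-.0402,.039],1.42)"
```

```text
clock: 10.92
tcp_pos: [0.4739, -0.0397, 0.0367]
clock: 11.33
tcp_pos: [0.4752, -0.04, 0.0379]
orientation: [0.001, 0.077, 0.997, -0.0]
wrist_force: [0.2, -0.1, 0.7]
finger_gap: 0.0341
grip_force: 0.0
tcp [ 0.4752 -0.04    0.0379] yaw_y 1.416 q6 -0.098 step cm [-0.09 -0.01 -0.11] turn -0.004 t 11.3333
```

```bash
python3 -m inch '[0,0,0,0,0,0,0,0,0,0,0,0,0,0,0,0,0,0,0,0]' -1 40
python3 -m inch '[0,0,-1.5,0,0,0,-3,0,0,0,-3,0,0,0,-1.5,0,0,0,0,0]'|head -2
python3 -m inch '[0,0,0,0,0,0,0,0,0,0,0,0,0,0,0,0,0,0,0,0]'
python3 - <<'E'
from h import *
toolstep([0.5617,.2638,.13],1.42)
E
```

```text
clock: 11.75
tcp_pos: [0.475, -0.0399, 0.0377]
orientation: [0.0, 0.077, 0.997, 0.0]
wrist_force: [0.0, 1.2, 6.1]
finger_gap: 0.0187
grip_force: 39.0
clock: 12.17
tcp_pos: [0.4771, -0.0405, 0.1306]
clock: 12.58
tcp_pos: [0.474, -0.0397, 0.1262]
orientation: [-0.001, 0.077, 0.997, 0.0]
wrist_force: [0.4, 0.0, -0.8]
finger_gap: 0.0191
grip_force: 39.1
tcp [ 0.474  -0.0397  0.1262] yaw_y 1.416 q6 -0.098 step cm [-3.99 31.34 -0.38] turn -0.004 t 12.5833
```

```bash
python3 -m inch '[-0.5,3.9,0,0, -0.5,3.9,0,0, -0.5,3.9,0,0, -0.5,3.9,0,0, -0.5,3.9,0,0]' |head -2
python3 -m inch '[-0.5,3.9,0,0, -0.5,3.9,0,0, -0.5,3.9,0,0, 0,0,0,0,0,0,0,0]' |head -2
python3 -m inch '[0,0,0,0,0,0,0,0,0,0,0,0,0,0,0,0,0,0,0,0]'
python3 - <<'E'
from h import *
c,im=shot("wrist","wr8")
toolstep([0.5607,.2638,.07],1.42)
p=get_state()["tcp_pos"]
print("hole2",proj(c,[.5615,.2638,.028]).round(1),"nozzle top pred",proj(c,[p[0]+.001,p[1],p[2]+.016]).round(1),"foot",proj(c,[p[0]+.001,p[1],p[2]-.038]).round(1))
# wood-dark regions: print red channel map along hole rows
m=mask(im,(3,110,50),(25,255,255))
b=max(blobs(mask(im,(0,60,20),(14,255,255)),50),key=lambda b:b[0][4]);print([ (x[0],x[1]) for x in blobs(mask(im,(0,60,20),(14,255,255)),100)])
cv2.imwrite("pics/wr8b.png",im)
E
```

```text
clock: 13.0
tcp_pos: [0.5294, 0.1506, 0.1267]
clock: 13.42
tcp_pos: [0.5621, 0.2643, 0.126]
clock: 13.83
tcp_pos: [0.5624, 0.2612, 0.1276]
orientation: [0.0, 0.078, 0.997, 0.0]
wrist_force: [-0.1, 0.3, -1.0]
finger_gap: 0.0183
grip_force: 39.4
tcp [0.5625 0.2614 0.1277] yaw_y 1.415 q6 0.462 step cm [0.21 0.21 5.77] turn -0.005 t 13.8833
hole2 [[321.6 237.6]] nozzle top pred [[319.2 346.2]] foot [[318.8 281.7]]
[([259, 114, 160, 116, 315], [370.7, 136.8]), ([274, 154, 68, 57, 1083], [294.6, 182.2]), ([300, 165, 39, 39, 1211], [318.9, 184.2]), ([258, 172, 14, 13, 124], [264.9, 177.9]), ([216, 174, 15, 52, 348], [223.7, 197.6]), ([304, 221, 35, 33, 677], [324.2, 238.8]), ([262, 226, 12, 12, 110], [267.8, 231.7]), ([232, 239, 52, 101, 2698], [258.5, 284.5]), ([288, 267, 62, 101, 4181], [318.9, 314.8]), ([357, 298, 44, 42, 560], [370.4, 319.9])]
```

Run:
```python
from h import *
c=cam("wrist");im=cv2.imread("pics/wr8.png");p=get_state()["tcp_pos"]
m=mask(im,(0,60,20),(14,255,255))
b=[x for x in blobs(m,100) if x[0][1]==267][0][2]
for r in range(267,368,6):
    w=np.where(b[r])[0]; print(r,w.min(),w.max(),(w.min()+w.max())/2,len(w))
K=cv2.findContours(b,cv2.RETR_CCOMP,2)[0];print([cv2.boundingRect(k) for k in K if cv2.contourArea(k)>200])
# model silhouettes for vertical cylinder at TCP+(dx,0)
t=np.linspace(0,6.283,200)
for dx in(0,.001,.002):
  for z in(p[2]-.0375,p[2]+.0165):
    for rr in((.010,) ):
      q=proj(c,np.c_[p[0]+dx+rr*np.cos(t),p[1]+rr*np.sin(t),0*t+z]);print(dx,round(z,4),rr,q.min(0).round(1),q.max(0).round(1))
```

```text
267 316 320 318.0 5
273 303 332 317.5 30
279 300 336 318.0 37
285 298 337 317.5 39
291 293 343 318.0 51
297 292 344 318.0 53
303 292 345 318.5 54
309 291 345 318.0 55
315 290 346 318.0 57
321 289 347 318.0 59
327 289 348 318.5 36
333 293 349 321.0 57
339 292 348 320.0 54
345 293 345 319.0 41
351 293 344 318.5 23
357 297 344 320.5 18
363 304 333 318.5 30
[(288, 267, 62, 101), (300, 340, 35, 23)]
0 0.0902 0.01 [298.9 262.8] [337.4 297.5]
0 0.1442 0.01 [291.9 321.9] [344.8 366.6]
0.001 0.0902 0.01 [299.2 264.5] [337.6 299.1]
0.001 0.1442 0.01 [292.3 324.2] [345.1 368.7]
0.002 0.0902 0.01 [299.6 266.3] [337.9 300.8]
0.002 0.1442 0.01 [292.8 326.5] [345.5 370.8]
```

```bash
python3 -m inch '[0.24,0.19,1.5,0, 0,0,2,0, 0,0,1.5,0, 0,0,0.7,0, 0,0,0,0]' |head -2
python3 -m inch '[0,0,0,0,0,0,0,0,0,0,0,0,0,0,0,0,0,0,0,0]'
python3 - <<'E'
from h import *
toolstep([0.5604,.2636,.0665],1.42)
E
```

```text
clock: 14.3
tcp_pos: [0.5589, 0.2637, 0.0685]
clock: 14.72
tcp_pos: [0.5608, 0.2646, 0.0711]
orientation: [0.001, 0.077, 0.997, 0.0]
wrist_force: [0.3, -0.6, -0.8]
finger_gap: 0.0189
grip_force: 39.4
tcp [0.5608 0.2646 0.0711] yaw_y 1.416 q6 0.466 step cm [ 0.02 -0.11  0.46] turn -0.004 t 14.7167
```

```bash
python3 -m inch '[0.03,-0.1,0.4,0, 0,0,0.3,0, 0,0,0.3,0, 0,0,0.2,0, 0,0,0,0]' 
python3 -m inch '[0,0,0.3,0, 0,0,0.3,0, 0,0,0,0,0,0,0,0,0,0,0,0]'
```

```text
clock: 15.13
tcp_pos: [0.5595, 0.2634, 0.0575]
orientation: [-0.0, 0.077, 0.997, -0.0]
wrist_force: [0.1, -0.3, -0.9]
finger_gap: 0.0188
grip_force: 39.4
clock: 15.55
tcp_pos: [0.5597, 0.2635, 0.0523]
orientation: [-0.0, 0.077, 0.997, 0.0]
wrist_force: [0.6, -0.3, -1.3]
finger_gap: 0.0193
grip_force: 39.4
```

```bash
python3 -m inch '[0,0,0.3,0, 0,0,0.2,0, 0,0,0.15,0,0,0,0,0,0,0,0,0]' 
python3 -m inch '[0,0,0,0,0,0,0,0,0,0,0,0,0,0,0,0,0,0,0,0]' -0.2
python3 -m inch '[0,0,-2,0,0,0,-3.5,0,0,0,-4,0,0,0,-3,0,0,0,-1,0]'|head -2
python3 -m inch '[0,0,0,0,0,0,0,0,0,0,0,0,0,0,0,0,0,0,0,0]'|head -2
python3 - <<'E'
from h import *
c,im=shot("wrist","wr9")
toolstep([0.4935,-.308,.25])
t=np.linspace(0,6.283,200)
for nm,x,y,r,z in(("wide",.5194,.27,.015,.056),("slim",.5612,.2636,.010,.062)):
    q=proj(c,np.c_[x+r*np.cos(t),y+r*np.sin(t),0*t+z]);print(nm,q.min(0).round(1),q.max(0).round(1))
for lo in((3,110,50),(0,60,20)):
  for s,ce,_ in blobs(mask(im,lo,(14,255,255)),80): print(s,ce)
d=cv2.inRange(im.max(2),0,85);
for s,ce,_ in blobs(d,60):
  if 280<ce[0]<360 and ce[1]<400: print("dark",s,ce)
E
```

```text
clock: 15.97
tcp_pos: [0.5598, 0.2635, 0.0458]
orientation: [0.0, 0.077, 0.997, 0.0]
wrist_force: [0.3, -0.2, 0.0]
finger_gap: 0.0186
grip_force: 39.5
clock: 16.38
tcp_pos: [0.5598, 0.2635, 0.0458]
orientation: [0.0, 0.077, 0.997, 0.0]
wrist_force: [0.1, 0.1, -0.5]
finger_gap: 0.0342
grip_force: 0.0
clock: 16.8
tcp_pos: [0.5622, 0.2643, 0.1867]
clock: 17.22
tcp_pos: [0.5587, 0.2631, 0.1787]
tcp [0.5589 0.2632 0.179 ] yaw_y 1.416 q6 0.465 step cm [ -2.33 -57.46  -7.03] turn None t 17.2667
wide [298.1 154.2] [340.5 196.5]
slim [305.7 221.9] [333.1 247.8]
[280, 152, 56, 47, 751] [297.1, 176.2]
[302, 161, 33, 32, 128] [317.2, 177.7]
[285, 208, 49, 36, 850] [308.0, 224.1]
[309, 226, 20, 19, 80] [317.8, 235.2]
[247, 246, 17, 56, 600] [255.0, 274.2]
[286, 260, 46, 30, 806] [308.7, 274.0]
[244, 119, 155, 39, 233] [337.1, 123.2]
[280, 152, 56, 47, 751] [297.1, 176.2]
[302, 161, 33, 32, 797] [317.2, 176.1]
[267, 167, 11, 11, 87] [272.7, 171.7]
[233, 194, 14, 40, 295] [239.8, 210.6]
[285, 208, 49, 36, 851] [308.0, 224.1]
[271, 225, 10, 10, 80] [275.5, 229.6]
[309, 226, 20, 19, 303] [318.7, 234.9]
[246, 235, 35, 98, 976] [260.6, 285.4]
[286, 260, 46, 30, 806] [308.7, 274.0]
[309, 280, 20, 17, 265] [318.3, 288.1]
[356, 290, 19, 51, 491] [361.8, 315.6]
[148, 408, 17, 20, 88] [156.6, 416.6]
```

```bash
python3 -m inch '[0,0,-1.4,-0.125, 0,0,-1.4,-0.125, 0,0,-1.4,-0.125, 0,0,-1.4,-0.125, 0,0,-1.4,-0.125]' 0|head -3
python3 -m inch '[2.27,-3.41,0,0, 2.27,-3.41,0,0, 2.27,-3.41,0,0, 2.27,-3.41,0,0, 2.27,-3.41,0,0]'|head -2
python3 -m inch '[2.27,-3.41,0,0, 2.27,-3.41,0,0, 2.27,-3.41,0,0, 2.27,-3.41,0,0, 2.27,-3.41,0,0]'|head -2
python3 -m inch '[2.27,-3.41,0,0, 2.27,-3.41,0,0, 2.27,-3.41,0,0, 2.27,-3.41,0,0, 0,0,0,0]'|head -2
python3 -m inch '[0,0,0,0,0,0,0,0,0,0,0,0,0,0,0,0,0,0,0,0]'
python3 - <<'E'
from h import *
c,im=shot("wrist","wr10")
toolstep([0.4935,-.308,.2],2.044)
Rz=Ro.from_euler("z",-.16).as_matrix();o=np.array([.5443,-.2823,.052])
pts=np.array([[-69,-49,40],[69,-49,40],[69,49,40],[-69,49,40],[-46,-33.7,70],[-75,-55,22],[75,-55,22],[75,55,22],[-75,55,22]])/1e3
print(proj(c,pts@Rz.T+o).round(0).tolist())
g=cv2.cvtColor(im,cv2.COLOR_BGR2GRAY);h=cv2.cvtColor(im,cv2.COLOR_BGR2HSV)
np.set_printoptions(linewidth=250)
print(g[60:400:12,100:560:12])
E
```

```text
clock: 17.68
tcp_pos: [0.5595, 0.2634, 0.2505]
orientation: [-0.001, -0.236, 0.972, -0.0]
clock: 18.1
tcp_pos: [0.535, 0.0586, 0.2501]
clock: 18.52
tcp_pos: [0.5111, -0.1451, 0.2502]
clock: 18.93
tcp_pos: [0.4916, -0.313, 0.2493]
clock: 19.35
tcp_pos: [0.4932, -0.3047, 0.251]
orientation: [0.0, -0.234, 0.972, 0.0]
wrist_force: [-0.4, 0.3, 0.1]
finger_gap: 0.0426
grip_force: 0.0
tcp [ 0.4932 -0.3049  0.251 ] yaw_y 2.043 q6 -1.164 step cm [ 0.11 -0.29  5.1 ] turn -0.001 t 19.4
[[315.0, 181.0], [226.0, 302.0], [313.0, 355.0], [407.0, 248.0], [313.0, 225.0], [314.0, 167.0], [222.0, 294.0], [315.0, 350.0], [412.0, 239.0]]
[[ 87  85  86 ...  86  91  87]
 [ 89  88  87 ...  90  86  92]
 [ 87  88  88 ...  91  86  91]
 ...
 [110 108 161 ... 247 171 160]
 [110 161  55 ... 164 165 161]
 [104  57  56 ...  52 164 160]]
```

Run:
```python
from h import *
im=cv2.imread("pics/wr10.png");g=cv2.GaussianBlur(cv2.cvtColor(im,cv2.COLOR_BGR2GRAY),(3,3),0);c=cam("wrist")
np.set_printoptions(linewidth=250,threshold=100000)
for y in range(140,380,10): print(y,g[y,190:440:8])
for pt in((290,300),(350,280),(313,225)):
    m=np.zeros((482,642),np.uint8);_,_,_,r=cv2.floodFill(g.copy(),m,pt,255,4,4,4|(255<<8)|cv2.FLOODFILL_MASK_ONLY)
    k=max(cv2.findContours(m[1:-1,1:-1],0,2)[0],key=cv2.contourArea);z=.122 if pt[1]==225 else .092
    W=plane(c,k[:,0,:],z)[:,:2].astype(np.float32)*1000;R=cv2.minAreaRect(W);print(pt,g[pt[1],pt[0]],r,cv2.contourArea(k),R)
```

```text
140 [171 170 167 168 170 165 169 166 170 169 168 108  96  94  94  99  95  93  96  96  97  96  97  97  98  98  99  99 100 103 103 120]
150 [170 165 166 168 169 165 169 167 166 167 167 156 167 101 100 103 125 166 173 163 172 173 170 172 172 171 173 167 169 169 167 170]
160 [101  97 140 166 164 170 168 165 167 168  95  95  94  99  97  97 135 176 181 180 176 170 170 171 170 173 173 173 173 168 171 171]
170 [113 105  99 165 168 169 165 108 106  95  93  96 101  99  99 103 224 136 173 183 183 183 159 173 169 173 171 175 171 172 175 172]
180 [105 110 110 133 170 170 170 115  96  93  96 101 100 100 104 127 142 229 173 142 183 187 189 189 171 174 169 174 173 173 174 174]
190 [170 171 168 166 166 167 170 105  96  95 100 100  99 103 127 156 229 229 166 231 138 154 188 186 194 164 173 170 172 174 174 173]
200 [171 173 170 170 167 168 105  95  95  99  99 101 105 127 114 108 110 230 230 212 225 220 142 190 190 195 191 172 174 171 175 175]
210 [170 171 175 171 170 125 107 104 100  99 100 104 127 111 126 219 231 230 230 231 232 154 233 157 145 191 195 192 179 176 172 175]
220 [171 170 171 170 164  98
[... 1850 characters left out ...]
0 [ 65  61  60  61  62  62  63  66  69  64 173 173 175 175 173 173 174 171 174 175 175 171 173  58  63  60  58  59  56  58  57  58]
370 [ 57  58  58  59  59  60  62  65  69 100 168 171 175 174 175 176 177 175 173 173 172 174 173  89  65  60  57  56  56  56  57  56]
(290, 300) 230 (229, 183, 176, 170) 13229.5 ((543.5498657226562, -282.7099914550781), (95.0343017578125, 135.70462036132812), 79.75503540039062)
(350, 280) 232 (229, 183, 176, 170) 13229.5 ((543.5498657226562, -282.7099914550781), (95.0343017578125, 135.70462036132812), 79.75503540039062)
(313, 225) 228 (229, 183, 176, 170) 13229.5 ((530.5858764648438, -288.9603271484375), (85.2195053100586, 121.68934631347656), 79.75498962402344)
```

```bash
python3 -m inch '[0.22,-0.2,2,0.018, 0,0,3,0, 0,0,3,0, 0,0,1.5,0, 0,0,0,0]'|head -2
python3 -m inch '[0,0,0,0,0,0,0,0,0,0,0,0,0,0,0,0,0,0,0,0]'|head -2
python3 - <<'E'
from h import *
c,im=shot("wrist","wr11")
toolstep([0.4922,-.3077,.107],2.025)
p=get_state()["tcp_pos"]
Rz=Ro.from_euler("z",-.179).as_matrix();o=np.array([.5435,-.2827,.052])
pts=np.array([[-46,-33.7,70]])/1e3@Rz.T+o
d=np.array([np.cos(.454),np.sin(.454)]);n=np.array([-d[1],d[0]])
T=[np.r_[pts[0,:2]+a*.014*d+b*.006*n,.122] for a,b in((-1,-1),(-1,1),(1,1),(1,-1))]
print(proj(c,T).round(1).tolist())
g=cv2.cvtColor(im,cv2.COLOR_BGR2GRAY);np.set_printoptions(linewidth=250,threshold=100000)
for y in range(190,330,8): print(y,g[y,270:370:4])
E
```

```text
clock: 19.82
tcp_pos: [0.4898, -0.3064, 0.1519]
clock: 20.23
tcp_pos: [0.4924, -0.3093, 0.1571]
tcp [ 0.4922 -0.3092  0.1568] yaw_y 2.023 q6 -1.151 step cm [-0.06  0.15  4.98] turn -0.002 t 20.2833
[[309.1, 258.5], [333.0, 258.5], [332.4, 307.5], [309.6, 307.5]]
190 [ 93  93  90  99 100  97  98  98  99 100 102 109 105 105 106 135 143 141 186 184 183 186 186 189 185]
198 [ 93 101  99  99  97  98  98  98 103 103 101 102 118 129 110 108 145 141 144 141 156 186 187 181 186]
206 [101  99  98  99 100  99 100 100 104 104 101 227 231 232 232 131 232 140 140 146 140 160 140 175 187]
214 [104 100  97  97  99 102 102 104 104 120 131 128 120 105 135 153 232 233 233 233 140 141 148 138 157]
222 [ 97  99  99 101 101 104 106 103 127 127 127 105 128 231 231 222 162 139 190 233 233 234 221 142 141]
230 [103 103 103 103 102 100 115 126 126 116 107 221 231 231 231 232 232 233 213 143 139 214 234 233 234]
238 [103 108 110 107 106 128 127 127 103 117 128 226 186 220 231 232 230 231 232 232 232 199 145 142 228]
246 [102 105 107 119 127 129 119 109 129 128 116 107 111 107 111 144 233 232 232 232 232 232 23
[... 370 characters left out ...]
131 122 132 134 135 138 134 232 232 232 232 232 232 233 233 232]
286 [180 230 231 232 231 231 231 231 231 231 143 132 134 135 137 133 232 233 232 232 233 233 234 233 232]
294 [222 230 231 231 231 231 231 232 232 231 150 132 134 135 135 129 232 232 232 232 233 232 232 233 215]
302 [207 232 231 230 230 231 232 232 231 231 157 230 231 233 235 233 233 232 232 232 232 231 232 232 178]
310 [194 231 231 231 231 231 231 232 231 232 232 232 231 232 232 232 234 233 233 233 233 232 234 231 166]
318 [129 231 231 232 231 231 232 232 232 231 232 231 231 232 233 232 232 233 232 232 232 233 232 233 115]
326 [ 92 231 230 231 230 231 231 232 231 231 231 231 232 231 232 233 232 233 232 232 233 231 232 233  88]
```

```bash
python3 -m inch '[0,0.14,1.5,0, 0,0,1.5,0, 0,0,1.2,0, 0,0,0.6,0, 0,0,0,0]'|head -2
python3 -m inch '[0,0,0,0,0,0,0,0,0,0,0,0,0,0,0,0,0,0,0,0]'
python3 -c "
from h import *
toolstep([0.4922,-.3077,.107],2.025)"
```

```text
clock: 20.7
tcp_pos: [0.4904, -0.307, 0.1065]
clock: 21.12
tcp_pos: [0.4914, -0.3078, 0.1084]
orientation: [0.0, -0.224, 0.975, -0.0]
wrist_force: [-0.0, -0.1, 1.1]
finger_gap: 0.0427
grip_force: 0.0
tcp [ 0.4914 -0.3078  0.1084] yaw_y 2.023 q6 -1.15 step cm [-0.07 -0.02  0.14] turn -0.002 t 21.1167
```

```bash
python3 -m inch '[0,0,0,0,0,0,0,0,0,0,0,0,0,0,0,0,0,0,0,0]' -1 40
python3 -m inch '[0,0,0,0,0,0,0,0,0,0,0,0,0,0,0,0,0,0,0,0]'
python3 -m inch '[-0.08,0,-0.2,0,-0.08,0,-0.2,0,-0.08,0,-0.2,0,0,0,0,0,0,0,0,0]'
```

```text
clock: 21.53
tcp_pos: [0.4914, -0.3079, 0.1081]
orientation: [0.0, -0.224, 0.975, -0.0]
wrist_force: [0.5, -0.0, 2.2]
finger_gap: 0.0112
grip_force: 41.2
clock: 21.95
tcp_pos: [0.4913, -0.3079, 0.108]
orientation: [0.0, -0.224, 0.975, -0.0]
wrist_force: [0.6, -1.9, 2.2]
finger_gap: 0.0114
grip_force: 41.4
clock: 22.37
tcp_pos: [0.4924, -0.3062, 0.1134]
orientation: [-0.001, -0.224, 0.975, 0.001]
wrist_force: [-0.8, -2.0, -4.6]
finger_gap: 0.0114
grip_force: 40.4
```

```bash
python3 -m inch '[-0.08,0,-0.2,0,-0.08,0,-0.2,0,-0.08,0,-0.2,0,0,0,0,0,0,0,0,0]'
python3 -m inch '[-0.08,0,-0.2,0,-0.08,0,-0.2,0,0,0,0,0,0,0,0,0,0,0,0,0]'
python3 - <<'E'
from h import *
for n in("scene","side"):
  c,im=shot(n,n+"P");old=cv2.imread(f"pics/{n}0.png")
  d=cv2.absdiff(im,old).max(2);x=(200,260,340,370) if n=="scene" else (320,260,460,380)
  for s,ce,_ in blobs(cv2.inRange(d[x[1]:x[3],x[0]:x[2]],25,255),15): print(n,s,ce)
print(get_state()["clock"])
E
```

```text
clock: 22.78
tcp_pos: [0.4953, -0.3048, 0.1202]
orientation: [0.0, -0.224, 0.975, 0.0]
wrist_force: [-2.6, 1.8, -2.0]
finger_gap: 0.0115
grip_force: 40.5
clock: 23.2
tcp_pos: [0.4982, -0.3052, 0.125]
orientation: [0.001, -0.225, 0.974, -0.001]
wrist_force: [0.6, 1.5, 1.7]
finger_gap: 0.0117
grip_force: 41.0
scene [0, 0, 106, 92, 3517] [28.0, 40.3]
scene [91, 0, 11, 21, 150] [96.5, 9.9]
scene [135, 14, 5, 27, 76] [137.8, 28.6]
scene [71, 65, 13, 11, 23] [77.4, 70.0]
scene [71, 87, 31, 23, 80] [85.2, 98.9]
scene [0, 90, 61, 20, 684] [22.8, 101.4]
side [24, 0, 102, 87, 3413] [67.0, 30.8]
side [119, 61, 4, 5, 15] [120.7, 62.7]
side [0, 86, 82, 34, 1380] [25.7, 107.2]
side [84, 86, 56, 34, 351] [110.7, 111.0]
23.3
```

```bash
cat >> h.py <<'E'
def coverpts(): 
    return np.array([[-69,-49,40],[69,-49,40],[69,49,40],[-69,49,40],[-46,-33.7,70],[75,-55,22],[75,55,22],[-75,55,22]])/1e3
def tilted(th,pts,yaw=-.179,o=(.5435,-.2827,.052)):
    a=np.array([np.sin(.633),-np.cos(.633),0]); f=np.array([.075,.055,0])   # + th raises tab corner
    q=(pts-f)@Ro.from_rotvec(-a*th).as_matrix().T+f
    return q@Ro.from_euler("z",yaw).as_matrix().T+np.array(o)
def plateau(im,seed=(300,300),name=None):
    g=cv2.GaussianBlur(cv2.cvtColor(im,cv2.COLOR_BGR2GRAY),(3,3),0)
    m=np.zeros((482,642),np.uint8);cv2.floodFill(g,m,seed,255,5,5,4|(255<<8)|cv2.FLOODFILL_MASK_ONLY)
    k=max(cv2.findContours(m[1:-1,1:-1],0,2)[0],key=cv2.contourArea);return k
E
python3 - <<'E'
from h import *
c,im=shot("wrist","wr12")
print(get_state()["tcp_pos"])
for th in(0,.08,.1,.12,.14): Q=tilted(th,coverpts());print(th,Q[4].round(4),proj(c,Q[[1,2,3,4,5,6,7]]).round(0).tolist())
g=cv2.cvtColor(im,cv2.COLOR_BGR2GRAY)
for s in((300,350),(330,340)):
    k=plateau(im,s);print(g[s[1],s[0]],cv2.contourArea(k),cv2.boundingRect(k),cv2.approxPolyDP(k,5,True)[:,0].tolist())
E
```

```text
[ 0.49803039 -0.30522619  0.1247529 ]
0 [ 0.4922 -0.3077  0.122 ] [[180.0, 404.0], [317.0, 477.0], [471.0, 325.0], [319.0, 304.0], [177.0, 384.0], [319.0, 460.0], [473.0, 306.0]]
0.08 [ 0.4977 -0.305   0.1338] [[177.0, 416.0], [317.0, 482.0], [477.0, 342.0], [319.0, 333.0], [175.0, 392.0], [319.0, 462.0], [480.0, 318.0]]
0.1 [ 0.4992 -0.3043  0.1366] [[177.0, 419.0], [317.0, 483.0], [479.0, 347.0], [319.0, 340.0], [174.0, 395.0], [319.0, 463.0], [481.0, 321.0]]
0.12 [ 0.5007 -0.3035  0.1395] [[176.0, 422.0], [317.0, 484.0], [480.0, 351.0], [319.0, 349.0], [173.0, 397.0], [319.0, 463.0], [483.0, 325.0]]
0.14 [ 0.5023 -0.3027  0.1423] [[176.0, 425.0], [317.0, 485.0], [482.0, 356.0], [319.0, 357.0], [173.0, 399.0], [319.0, 463.0], [485.0, 329.0]]
67 197052.5 (0, 0, 640, 480) [[0, 0], [0, 163], [21, 191], [23, 210], [12, 234], [60, 219], [87, 202], [92, 173], [79, 149], [129, 154], [155, 167], [166, 182], [213, 197], [225, 192], [234, 176], [183, 82], [169, 73], [166, 84], [85, 146], [75, 148], [59, 137], [84, 143], [164, 81], [162, 68], [186, 81], [237, 175], [227, 194], [212, 200], [16
[... 840 characters left out ...]
75, 148], [59, 137], [84, 143], [164, 81], [162, 68], [186, 81], [237, 175], [227, 194], [212, 200], [165, 185], [135, 159], [85, 153], [95, 176], [88, 206], [42, 230], [0, 240], [2, 258], [19, 242], [135, 253], [153, 249], [169, 234], [200, 235], [152, 317], [195, 339], [195, 353], [206, 349], [14, 479], [179, 479], [228, 430], [229, 444], [190, 479], [446, 479], [407, 444], [406, 430], [457, 479], [542, 479], [538, 464], [545, 479], [621, 479], [431, 351], [409, 348], [401, 357], [381, 352], [369, 337], [362, 306], [348, 304], [357, 300], [347, 300], [339, 289], [339, 269], [305, 264], [320, 234], [304, 227], [309, 221], [348, 231], [325, 206], [341, 201], [326, 177], [639, 142], [639, 0]]
```

Run:
```python
from h import *
pts=coverpts()
for n in("scene","side"):
    c=cam(n);o=cv2.imread(f"pics/{n}0.png",0);m=cv2.imread(f"pics/{n}P.png",0)
    P0=proj(c,tilted(0,pts));
    for th in(.08,.11,.14): print(n,th,[(i,(proj(c,tilted(th,pts))-P0)[i].round(1).tolist()) for i in(1,2,3)])
    for i in(1,2,3):
        x,y=P0[i].round().astype(int);r=9
        T=o[y-r:y+r+1,x-r:x+r+1];S=m[y-r-16:y+r+17,x-r-16:x+r+17]
        R=cv2.matchTemplate(S,T,cv2.TM_CCOEFF_NORMED);_,v,_,L=cv2.minMaxLoc(R);print(n,i,P0[i].round(0),"disp",np.array(L)-16,round(v,2))
```

```text
scene 0.08 [(1, [1.4, -1.6]), (2, [1.4, -0.1]), (3, [1.2, -2.9])]
scene 0.11 [(1, [2.0, -2.2]), (2, [1.9, -0.1]), (3, [1.8, -4.0])]
scene 0.14 [(1, [2.6, -2.7]), (2, [2.4, -0.1]), (3, [2.4, -5.0])]
scene 1 [270. 327.] disp [ 3 -4] 0.96
scene 2 [300. 305.] disp [ 2 -2] 0.96
scene 3 [260. 281.] disp [ 1 -4] 0.97
side 0.08 [(1, [1.2, -3.3]), (2, [0.7, -1.0]), (3, [1.3, -5.0])]
side 0.11 [(1, [1.7, -4.5]), (2, [1.0, -1.4]), (3, [1.8, -6.9])]
side 0.14 [(1, [2.1, -5.7]), (2, [1.3, -1.7]), (3, [2.4, -8.8])]
side 1 [441. 309.] disp [ 2 -6] 0.95
side 2 [414. 278.] disp [9 3] 0.78
side 3 [349. 291.] disp [ 2 -7] 0.95
```

```bash
python3 -m inch '[0,0,0.2,0,0,0,0.2,0,0,0,0,0,0,0,0,0,0,0,0,0]'
python3 - <<'E'
from h import *
pts=coverpts()
for n in("scene","side"):
    c,im=shot(n,n+"Q");o=cv2.imread(f"pics/{n}0.png",0);m=cv2.cvtColor(im,cv2.COLOR_BGR2GRAY);P0=proj(c,tilted(0,pts))
    up=proj(c,tilted(0,pts)+[0,0,.01])-P0
    for i in(1,2,3):
        x,y=P0[i].round().astype(int);r=9;K=dict(dsize=None,fx=4,fy=4,interpolation=2)
        T=cv2.resize(o[y-r:y+r+1,x-r:x+r+1],**K);S=cv2.resize(m[y-r-10:y+r+11,x-r-10:x+r+11],**K)
        R=cv2.matchTemplate(S,T,cv2.TM_CCOEFF_NORMED);_,v,_,L=cv2.minMaxLoc(R);print(n,i,"disp",np.array(L)/4-10,round(v,2),"10mm up:",up[i].round(1))
E
```

```text
clock: 23.77
tcp_pos: [0.4964, -0.305, 0.1211]
orientation: [-0.0, -0.224, 0.975, -0.0]
wrist_force: [-6.0, 3.3, 9.4]
finger_gap: 0.0112
grip_force: 43.0
scene 1 disp [ 2.   -3.75] 0.98 10mm up: [-0.2 -3.3]
scene 2 disp [ 1.5  -2.25] 0.97 10mm up: [-0.  -3.3]
scene 3 disp [ 1.5  -3.25] 0.98 10mm up: [-0.2 -3.2]
side 1 disp [ 1.75 -6.25] 0.97 10mm up: [ 0.9 -4.4]
side 2 disp [9.75 3.75] 0.79 10mm up: [ 0.7 -4.2]
side 3 disp [ 1.5  -5.75] 0.94 10mm up: [ 0.3 -4.3]
```

```bash
python3 -m inch '[0.2,0,0.4,0,0.2,0,0.4,0,0.2,0,0.4,0,0,0,0.1,0,0,0,0,0]' - 40
python3 -m inch '[0,0,0,0,0,0,0,0,0,0,0,0,0,0,0,0,0,0,0,0]' - 20
cat > m.py <<'E'
from h import *
import sys
pts=coverpts()
for n in("scene","side"):
    c,im=shot(n,n+sys.argv[1]);o=cv2.imread(f"pics/{n}0.png",0);m=cv2.cvtColor(im,cv2.COLOR_BGR2GRAY);P0=proj(c,tilted(0,pts))
    for i in((1,2,3) if n=="scene" else (1,3)):
        x,y=P0[i].round().astype(int);r=9;K=dict(dsize=None,fx=4,fy=4,interpolation=2)
        T=cv2.resize(o[y-r:y+r+1,x-r:x+r+1],**K);S=cv2.resize(m[y-r-10:y+r+11,x-r-10:x+r+11],**K)
        R=cv2.matchTemplate(S,T,cv2.TM_CCOEFF_NORMED);_,v,_,L=cv2.minMaxLoc(R);print(n,i,"disp",np.array(L)/4-10,round(v,2))
E
python3 m.py R
```

```text
clock: 24.28
tcp_pos: [0.4934, -0.3086, 0.1091]
orientation: [0.002, -0.224, 0.975, -0.002]
wrist_force: [2.2, 0.8, 5.2]
finger_gap: 0.0113
grip_force: 42.6
clock: 24.7
tcp_pos: [0.4929, -0.3084, 0.1076]
orientation: [0.001, -0.224, 0.975, -0.001]
wrist_force: [4.0, -1.1, 5.9]
finger_gap: 0.0113
grip_force: 42.7
scene 1 disp [0.25 0.25] 0.98
scene 2 disp [0.25 0.25] 0.98
scene 3 disp [0.5  0.25] 0.99
side 1 disp [ 0.5  -0.25] 0.98
side 3 disp [0.75 0.  ] 0.89
```

```bash
python3 -m inch '[0,0,0,0,0,0,0,0,0,0,0,0,0,0,0,0,0,0,0,0]' -1 20
python3 -m inch '[0,0,-0.2,0,-0.06,0,-0.2,0,-0.06,0,-0.2,0,0,0,0,0,0,0,0,0]'
python3 m.py S
```

```text
clock: 25.22
tcp_pos: [0.4929, -0.3084, 0.1076]
orientation: [0.001, -0.224, 0.975, -0.001]
wrist_force: [3.6, -0.9, 6.4]
finger_gap: 0.0112
grip_force: 42.7
clock: 25.63
tcp_pos: [0.4912, -0.3066, 0.1115]
orientation: [-0.002, -0.224, 0.975, 0.001]
wrist_force: [0.7, -1.4, -5.1]
finger_gap: 0.0115
grip_force: 41.1
scene 1 disp [ 0.   -1.25] 0.98
scene 2 disp [ 0. -1.] 0.99
scene 3 disp [ 0.  -1.5] 0.99
side 1 disp [-0.5 -1.5] 0.98
side 3 disp [-0.75 -2.  ] 0.91
```

```bash
python3 -m inch '[0.06,0,0.3,0,0.06,0,0.3,0,0,0,0,0,0,0,0,0,0,0,0,0]' |head -2
python3 -m inch '[0,0,0,0,0,0,0,0,0,0,0,0,0,0,0,0,0,0,0,0]' -0.6 20
python3 m.py S2
python3 -m inch '[0,0,0,0,0,0,0,0,0,0,0,0,0,0,0,0,0,0,0,0]' -1 20
```

```text
clock: 26.15
tcp_pos: [0.4916, -0.3077, 0.1075]
clock: 26.57
tcp_pos: [0.4915, -0.3072, 0.1065]
orientation: [-0.0, -0.224, 0.975, 0.0]
wrist_force: [-0.3, -0.4, -0.1]
finger_gap: 0.0172
grip_force: 0.0
scene 1 disp [ 0.25 -0.25] 0.99
scene 2 disp [0. 0.] 0.99
scene 3 disp [0. 0.] 0.99
side 1 disp [ 0.   -0.25] 0.99
side 3 disp [-0.25  0.  ] 0.81
clock: 27.08
tcp_pos: [0.4914, -0.3074, 0.1066]
orientation: [-0.0, -0.224, 0.975, 0.0]
wrist_force: [0.5, -1.2, -1.8]
finger_gap: 0.0116
grip_force: 24.6
```

```bash
python3 -m inch '[-0.06,0,-0.2,0,-0.08,0,-0.2,0,-0.08,0,-0.2,0,-0.08,0,-0.2,0,0,0,0,0]'
python3 m.py T
```

```text
clock: 27.5
tcp_pos: [0.4941, -0.306, 0.1152]
orientation: [-0.0, -0.224, 0.975, 0.0]
wrist_force: [-1.5, 0.4, -2.6]
finger_gap: 0.0115
grip_force: 24.4
scene 1 disp [ 1.  -1.5] 0.98
scene 2 disp [0.25 0.  ] 0.97
scene 3 disp [ 0.5  -2.25] 0.98
side 1 disp [ 0.25 -2.25] 0.97
side 3 disp [ 0.25 -3.5 ] 0.93
```

```bash
python3 -m inch '[-0.08,0,-0.2,0,-0.08,0,-0.2,0,-0.08,0,-0.2,0,-0.08,0,-0.2,0,0,0,0,0]'
python3 m.py U
```

```text
clock: 28.02
tcp_pos: [0.4973, -0.3045, 0.1234]
orientation: [0.0, -0.224, 0.975, -0.0]
wrist_force: [-1.0, 0.9, -2.2]
finger_gap: 0.0118
grip_force: 24.4
scene 1 disp [ 2.  -2.5] 0.97
scene 2 disp [ 1.  -0.5] 0.95
scene 3 disp [ 0.5  -4.25] 0.98
side 1 disp [ 0.5 -4.5] 0.97
side 3 disp [ 1.   -6.75] 0.92
```

```bash
python3 -m inch '[0,0,0,0,0,0,0,0,0,0,0,0,0,0,0,0,0,0,0,0]' -1 90
python3 -m inch '[0,0,-0.2,0,0,0,-0.3,0,0,0,-0.3,0,0,0,-0.3,0,0,0,-0.3,0]'
python3 -m inch '[0,0,-0.5,0,0,0,-0.7,0,0,0,-0.7,0,0,0,-0.7,0,0,0,0,0]'
python3 m.py V
```

```text
clock: 28.53
tcp_pos: [0.4973, -0.3048, 0.123]
orientation: [0.0, -0.224, 0.975, -0.0]
wrist_force: [-0.9, 1.5, -0.5]
finger_gap: 0.0105
grip_force: 88.4
clock: 28.95
tcp_pos: [0.4974, -0.3053, 0.1375]
orientation: [0.0, -0.224, 0.975, -0.001]
wrist_force: [-0.1, -0.2, -1.7]
finger_gap: 0.0104
grip_force: 88.4
clock: 29.37
tcp_pos: [0.498, -0.3055, 0.165]
orientation: [0.001, -0.224, 0.975, -0.001]
wrist_force: [0.3, -1.3, -1.4]
finger_gap: 0.0104
grip_force: 88.4
scene 1 disp [-4.25 -3.5 ] 0.36
scene 2 disp [ -5.25 -10.  ] 0.6
scene 3 disp [ 10. -10.] 0.69
side 1 disp [3.25 6.75] 0.27
side 3 disp [-1.75  8.25] 0.55
```

```bash
python3 -m inch '[0,0,-0.6,-0.028,0,0,-0.9,0,0,0,-0.9,0,0,0,-0.6,0,0,0,0,0]'
python3 -m inch '[-0.49,0.87,0,0, -0.98,1.74,0,0, -1.67,2.96,0,0, -1.67,2.96,0,0, -1.67,2.96,0,0]'|head -2
python3 -m inch '[-1.67,2.96,0,0, -1.67,2.96,0,0, -1.67,2.96,0,0, -1.67,2.96,0,0, -1.67,2.96,0,0]'|head -2
python3 -m inch '[-1.67,2.96,0,0, -1.67,2.96,0,0, -1.67,2.96,0,0, -1.67,2.96,0,0, -1.67,2.96,0,0]'|head -2
python3 -m inch '[-1.67,2.96,0,0, -1.23,2.18,0,0, -0.74,1.31,0,0, 0,0,0,0, 0,0,0,0]'
python3 -m inch '[0,0,0,0,0,0,0,0,0,0,0,0,0,0,0,0,0,0,0,0]'
python3 - <<'E'
from h import *
toolstep([.516,.240,.195],2.051)
pts=coverpts()
for n in("scene","side"):
    c,im=shot(n,n+"W");o=cv2.imread(f"pics/{n}0.png")
    g=cv2.GaussianBlur(cv2.cvtColor(im,cv2.COLOR_BGR2GRAY),(3,3),0)
    s=get_state()["tcp_pos"]
    # predicted plateau corners for tilt th, rotating about grasp point
    a=np.array([np.sin(.633),-np.cos(.633),0]);gp=np.array([-.046,-.0337,.063])
    for th in(0,.11,.2):
        q=(pts-gp)@Ro.from_rotvec(-a*th).as_matrix().T@Ro.from_euler("z",-.151).as_matrix().T+s+[0,0,.008]
        print(n,th,proj(c,q[[0,1,2,3]]).round(0).tolist(),"ctr",((np.array([0,0,0])-gp)@Ro.from_rotvec(-a*th).as_matrix().T@Ro.from_euler("z",-.151).as_matrix().T+s+[0,0,.008]).round(3))
    u=proj(c,q[:4]).mean(0).round().astype(int)
    m=np.zeros((482,642),np.uint8);cv2.floodFill(g,m,tuple(int(v) for v in u),255,4,4,4|(255<<8)|cv2.FLOODFILL_MASK_ONLY)
    k=max(cv2.findContours(m[1:-1,1:-1],0,2)[0],key=cv2.contourArea)
    print(u,cv2.contourArea(k),cv2.approxPolyDP(k,3,True)[:,0].tolist()[:14])
E
```

```text
clock: 29.88
tcp_pos: [0.4979, -0.3054, 0.1948]
orientation: [0.001, -0.238, 0.971, -0.001]
wrist_force: [-0.3, 0.4, -1.7]
finger_gap: 0.0104
grip_force: 88.4
clock: 30.3
tcp_pos: [0.5007, -0.171, 0.1921]
clock: 30.72
tcp_pos: [0.5061, -0.0007, 0.1924]
clock: 31.13
tcp_pos: [0.5116, 0.169, 0.1924]
clock: 31.55
tcp_pos: [0.5142, 0.2418, 0.1922]
orientation: [-0.001, -0.239, 0.971, -0.0]
wrist_force: [0.2, -0.1, -2.1]
finger_gap: 0.0106
grip_force: 88.4
clock: 31.97
tcp_pos: [0.5154, 0.2401, 0.1929]
orientation: [0.0, -0.237, 0.971, 0.0]
wrist_force: [-0.1, -0.4, -0.7]
finger_gap: 0.0103
grip_force: 88.4
tcp [0.5154 0.2401 0.1929] yaw_y 2.05 q6 -0.184 step cm [-0.04 -0.04 -0.21] turn -0.001 t 31.9667
scene 0 [[349.0, 181.0], [388.0, 195.0], [406.0, 183.0], [368.0, 170.0]] ctr [0.566 0.267 0.138]
scene 0.11 [[348.0, 180.0], [386.0, 198.0], [404.0, 188.0], [367.0, 171.0]] ctr [0.56  0.263 0.132]
scene 0.2 [[348.0, 179.0], [385.0, 200.0], [402.0, 191.0], [366.0, 171.0]] ctr [0.554 0.26  0.128]
[375 185] 425.0 [[366, 174], [365, 186], [386, 196], [401, 188]]
side 0 [[256.0, 163.0], [308.0, 157.0], [297.0, 145.0], [247.0, 150.0]] ctr [0.566 0.267 0.138]
side 0.11 [[255.0, 162.0], [308.0, 161.0], [296.0, 150.0], [247.0, 151.0]] ctr [0.56  0.263 0.132]
side 0.2 [[255.0, 162.0], [307.0, 164.0], [295.0, 155.0], [246.0, 152.0]] ctr [0.554 0.26  0.128]
[276 158] 257.5 [[272, 151], [271, 158], [306, 160], [296, 151]]
```

```bash
python3 -c "
from workcell import env
print(env.hand_in())"
```

```text
the job is handed in; nothing more can be done
None
```

Both nozzles are in their holes and released, and the cover is peeled off and held over the rack: centre within about 2 mm, rim about 130 mm up, tilted about 0.1 rad. I handed the job in at 32 s with no verdict returned. It took a second, lighter-grip peel, because the first seemed to lift the far corner about 6 mm, and I did not re-check the rest of the stack afterwards.

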